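Set the draining arm and hang the rinsing cup on it

TASK

Raise the draining stand's lowered arm to 60 degrees above level, let go and check that it stays there. Then hang the upside-down cup on it to drain: slip the mouth over the ball along the line of the arm and gently push it fully home, until the ball meets the inside of the cup's closed end, and let go without shifting the arm from 60 degrees. Leave everything else on the shelf where it stands.

Things in the scene. Friction and masses are not known exactly. Their poses are not given: they have to be found in the camera images.
- cup_center (a point): Centre (on the axis, half-way up) of the plain turquoise plastic cup standing upside down on the shelf, no handle, 85 mm high, 40 to 85 g. +z runs along its axis from the mouth to the closed end (up at the start). Outside 64 mm across at the mouth, 54 mm at the closed end; inside 58 to 48 mm. Mouth at z = -42.5 mm, inside of the closed end at +38.5, its outer face at +42.5.
- hinge (a point): Centre of the hinge pin on top of the draining stand, 130 mm above the shelf. z is up, y along the pin; the arm swings in the upright plane on this point's -x side. The stand is fixed: 96 mm round steel base, 14 mm post, small fork 32 mm wide along the pin, its top 12 mm above the pin.
- drain_arm (a joint): Friction hinge of the draining arm: the arm's angle above level in rad. 0 = level, pointing along -x of hinge; 1.57 = straight up; stops at both. The arm stays wherever it is left and carries the cup without sinking. It turns at 0.35 N m, about 3 N at the ball across the rod, so a push from the side shifts it.
- ball (a point): Centre of the 38 mm white ball on the end of the draining arm (straight 10 mm steel rod), 120 mm from the pin. Its +x points along the rod to the hinge, y along the pin. The ball can be pinched from above along y to swing the arm; it turns between the fingers. Cup home: ball on the inside of its closed end, cup_center 19.5 mm from the ball towards the hinge; let go, it sags some 15 degrees.
- ring_dish: Bystander: white ceramic ring dish, 84 mm across, with a 47 mm cone in the middle. Origin at the centre of its underside.
- cream_jar: Bystander: glass cream jar, 58 mm across, 45 mm high, steel lid. Origin at the centre of its underside.
- soap_pump: Bystander: chrome soap pump, 68 mm across, 168 mm high, spout to one side. Origin at the centre of its underside.
- hair_clip: Bystander: black spring-jaw hair clip, about 70 x 40 x 46 mm. Origin at the centre of its underside.
- tumbler: Bystander: white ceramic tumbler, 72 mm across, 100 mm high, standing mouth up, two toothbrushes in it reach 195 mm. Origin at the centre of its underside.
- nail_brush: Bystander: wooden nail brush, 40 x 90 x 28 mm. Origin at the centre of its underside.
Things that resemble listed ones, but are neither listed nor needed, are in the scene too. Leave any red or yellow look-alike of the part that bears cup_center alone. What is shaped like the part that bears hinge but blue is not meant.

How it is judged:
By the outcome, as a careful person would: the job done as asked, in the order asked, and still so for the second after the job is handed in, with the robot touching nothing.
It also fails if it takes over 72 s, if anything falls off the work surface, if the arm or the gripper's body presses on something with over 40 N, if the wrist force passes 120 N, or if a joint passes its speed limit or range.

ROBOT

A 6-joint arm with a two-finger parallel gripper is mounted at the origin on the work surface. World frame = base frame: x ahead of the robot, y to its left, z up, the work surface at z = 0. Lengths are in m, angles in rad, forces in N, time in s.
With the tool pointing down it reaches from about 0.225 to 0.875 m from the base axis. Payload 3.4 kg.
Tool frame: the origin (TCP) lies between the finger pads; the fingertips stand 8 mm ahead of it and the grasp point (between the pads) lies 11 mm behind it; z points along the fingers, y is the line along which they close (so a half turn about z gives the same grasp; the last joint's range is limited). The gripper opens to 85 mm and grips with 20 to 120 N. Pads are 22 mm wide; open, the fingers measure 114 mm over their backs; the gripper's body (76 mm by 85 mm) begins 54 mm behind the grasp point. The pads swing forward as they close: fully open they stand 13 mm farther back than shut.
Start: joints at [1.071, 0.276, 1.505, -0, 1.361, -0.121], TCP at [0.213, 0.534, 0.21] pointing down, gripper open.
Joint ranges: [-2.89, 2.89], [-0.75, 2.08], [0.22, 2.7], [-1.18, 4.32], [0.11, 2.71], [-2.7, 2.7]. Speed limits (rad/s): [2.57, 2.57, 3.14, 3.14, 3.14, 3.14].

INTERFACE

Orientations are given as a unit quaternion [w, x, y, z].
In Python, from rig import manip, optics, finder gives the robot as it stands.
- The arm moves only by the tool servo_tool, never from a script. Its argument "increments" is a list of rows, each a list of 7 numbers: the shift along the tool's x, y, z in cm, then the turn, a rotation vector about the tool's x, y, z in degrees, then the closure, from -1 (fully open) to 1 (shut). In form: [[x, y, z, rx, ry, rz, gripper], ...]. A call has exactly 5 rows; each row shifts and turns the commanded pose from where the row before left it, along the tool's axes as they then stand; what a row does not reach is not made up. A row lasts 1/10 s, in which the tool goes at most 50 mm and 8.59 degrees, less where a joint would pass 70% of its speed; a pose out of reach is approached as far as the arm can. A call is refused whole if a number of a shift passes 5 or a number of a turn 8.59, either way. A call with a gripper value outside its range is refused whole. The fingers move at their own pace and stop on an object; "squeeze" is the grip in N (left out, the last holds). Time passes only in rows, so rows that do not move let the fingers close, or fill a call up. It gives the time, the measured TCP pose, the force, the opening and the grip force at its end, in the units of the state.
- manip.get_state(): the state, without advancing time (a new reading comes with each control period).
- optics.get_image(name): name is "side" or "top" or "wrist"; returns the picture (480x640x3 uint8, red, green, blue); there is no depth.
- optics.get_calibration(name): a dict with "fov_y" (degrees; the focal length in pixels is half the picture's height over the tangent of half this angle, whatever the lens; pixels are square), "cx", "cy" (the principal point, pixels), "world_to_cam" (4x4, takes a point from world to camera coordinates). Camera axes: x right, y down, z forward; pixel columns grow to the right and rows downward; lengths in m; the calibration is good to about 2 mm. The wrist camera is an equidistant fisheye: a pixel r from the principal point sees the ray r / f radians off the axis. A picture is of the moment at which its call begins: read the wrist's pose just before it. get_calibration takes no time and is no camera call; for the wrist camera it gives the pose at the moment of the call.
- manip.sign_off(): hands the job in; it is judged then, once.
Trained networks look in the newest picture that a camera, given by its name, has taken for a name from the list of things; names that differ only in an ending like _2 or _b are one class to them, and where a whole thing is asked for, a point or a joint stands for the part that bears it (a point fixed in the world has none). Each returns a list of dicts, best first, with "p" (0 to 1); they miss things now and then, are a little off and sometimes report something else, mostly with a low value. They report only what shows in the picture. A call takes as long as a camera call. They do not tell look-alikes from the thing itself.
- finder.silhouettes(label, camera): "region" (480x640 bool, what is visible of it) and "box" ([centre column, centre row, width, height] in pixels, round what is visible of it).
- finder.tip_of(label, camera): "at" ([column, row] in pixels: a listed point, or the origin of a listed thing).
The state is a dict: "clock": time; "qpos": joint angles; "qd": joint speeds; "effort": joint torques, N m; "position": TCP position; "ee_rot": TCP orientation; "contact_force": force on the tool from outside, world axes, zero at the start; "moment": the same for the moment, N m; "width": finger opening in m; "gripper_force": force on a finger pad.
Only numpy, scipy, OpenCV 4.12 (cv2) and the standard library are available. Lean on these libraries where they do the work, as an engineer would, in place of code of your own. Each camera call takes 0.05 s, during which the arm holds its last target. There are 200 camera calls.

## Working session

There is one attempt and no reset: what is moved stays moved. The work goes in short steps, Python scripts to look and compute and a tool call to move; the robot and the scene stay as the last step left them, time stands still between calls to the robot, and variables do not carry over. Pictures are saved under pics/ and viewed, at most 10 in all, crops included, and the job is handed in when it is done.

Besides the shell and the picture viewer there is one more tool, called after "Call:" in YAML: its name, and indented under it one key for each argument. servo_tool: Moves the arm, as the interface text tells. Its arguments: {"type":"object","properties":{"increments":{"type":"array","items":{"type":"array","items":{"type":"number"}}},"squeeze":{"type":"number"}},"required":["increments"]}

```bash
mkdir -p pics; ls
cat > h.py <<'E'
import numpy as np, cv2
from scipy.optimize import least_squares
from scipy.spatial.transform import Rotation as R
from rig import manip, optics, finder
def ray(cam,px,cal=None):
    c=cal or optics.get_calibration(cam); f=240/np.tan(np.radians(c['fov_y']/2))
    d=np.array([px[0]-c['cx'],px[1]-c['cy']])
    if cam=='wrist':
        r=np.hypot(*d); t=r/f; v=np.array([*(d/max(r,1e-9)*np.sin(t)),np.cos(t)])
    else: v=np.array([*(d/f),1]); v/=np.linalg.norm(v)
    T=np.array(c['world_to_cam']); return -T[:3,:3].T@T[:3,3], T[:3,:3].T@v
def tri(rs):
    A=sum(np.eye(3)-np.outer(v,v) for o,v in rs); b=sum((np.eye(3)-np.outer(v,v))@o for o,v in rs)
    p=np.linalg.solve(A,b); return p,[np.linalg.norm((np.eye(3)-np.outer(v,v))@(p-o)) for o,v in rs]
def planez(r,z): o,v=r; return o+v*(z-o[2])/v[2]
def snap(cam,name):
    im=optics.get_image(cam); cv2.imwrite(f'pics/{name}.png',im[:,:,::-1]); return im
def q2R(q): return R.from_quat([q[1],q[2],q[3],q[0]])
E
python3 - <<'E'
from h import *
np.set_printoptions(precision=3,suppress=True)
for c in ['side','top','wrist']:
    snap(c,c+'0'); cal=optics.get_calibration(c); print(c,cal['fov_y'],ray(c,(320,240),cal))
    for l in ['cup_center','hinge','ball']:
        print(l,[(np.round(d['at'],1),round(d['p'],2)) for d in finder.tip_of(l,c)][:5])
print(manip.get_state())
E
```

```text
pics
side 47.811457265806084 (array([0.454, 0.845, 1.087]), array([ 0.081, -0.663, -0.744]))
cup_center [(array([360.4, 178.3]), 0.94), (array([354.3, 150.8]), 0.72), (array([394. , 195.1]), 0.64)]
hinge [(array([200.7, 304.6]), 0.76)]
ball [(array([252.7, 315.6]), 0.81)]
top 56.274958940177896 (array([ 0.526, -0.034,  1.178]), array([ 0.065,  0.018, -0.998]))
cup_center [(array([496.1, 273.7]), 0.7), (array([447.2, 283.9]), 0.67), (array([423. , 327.5]), 0.57), (array([301.2, 217.5]), 0.43)]
hinge [(array([225.1, 159.4]), 0.85), (array([301.9, 216.8]), 0.73)]
ball [(array([216.8, 206.6]), 0.85), (array([294.4, 264.5]), 0.84)]
wrist 65.70646984690485 (array([0.138, 0.564, 0.374]), array([ 0.284, -0.113, -0.952]))
cup_center []
hinge []
ball []
{'clock': 0.6, 'qpos': array([ 1.071,  0.276,  1.505,  0.   ,  1.361, -0.121]), 'qd': array([-0.   , -0.001, -0.002,  0.   ,  0.001,  0.   ]), 'effort': array([ -0.001, -41.64 , -24.599,  -0.   ,   0.   ,   0.   ]), 'position': array([0.213, 0.534, 0.21 ]), 'ee_rot': array([0.   , 0.188, 0.982, 0.   ]), 'contact_force': array([ 0.003, -0.367, -0.175]), 'moment': array([-0.006, -0.021,  0.025]), 'gripper_force': 0.0, 'width': 0.08513259190921102}
```

View pics/side0.png

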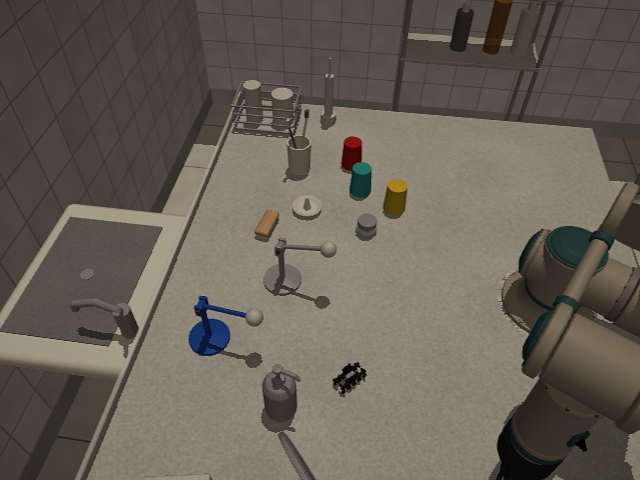

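View pics/top0.png

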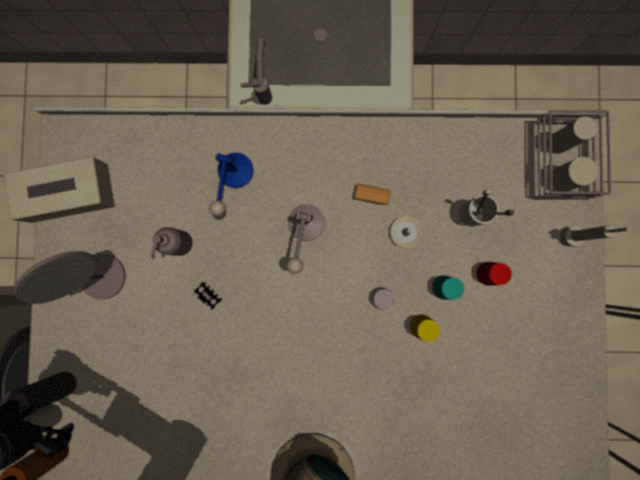

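The side view shows the steel stand (hinge about (281,245), ball (329,249)) and the turquoise cup (361,180), with a red cup at (352,153) and a yellow one at (396,198). In the top view the hinge is at (301,217), the ball at (294,265) and the turquoise cup at (449,288). The blue stand is the decoy.

Run:
```python
from h import *
np.set_printoptions(precision=4,suppress=True)
S=cv2.imread('pics/side0.png');T=cv2.imread('pics/top0.png')
print('ball side',finder.silhouettes('ball','side') and [(np.round(d['box'],1),round(d['p'],2)) for d in finder.silhouettes('ball','side')])
# ball circle centre by threshold of crop
def blob(im,x,y,w,f):
    c=im[y-w:y+w,x-w:x+w].astype(int); m=f(c).astype(np.uint8)
    n,l,s,ce=cv2.connectedComponentsWithStats(m); k=1+np.argmax(s[1:,4]); return ce[k]+[x-w,y-w],s[k]+[x-w,y-w,0,0,0]
tq=lambda c:(c[...,1]-c[...,2]>40)&(c[...,0]-c[...,2]>30)
print(blob(S,361,180,25,tq),blob(T,449,288,25,tq))
h_s=[ (281,245)];
rb=[ray('side',(329,249)),ray('top',(294.4,264.5))];print('ball',tri(rb))
print('hinge',tri([ray('side',(281,244)),ray('top',(301.9,216.8))]), planez(ray('top',(301.9,216.8)),.13),planez(ray('side',(281,244)),.13))
print('cup',tri([ray('side',(360.4,178.3)),ray('top',(447.2,283.9))]),planez(ray('side',(360.4,178.3)),.0425),planez(ray('top',(447.2,283.9)),.0425))
print('base',planez(ray('side',(282.5,279)),.005),planez(ray('top',(308,222)),.005))
A=np.hstack([cv2.resize(S[215:305,235:355],None,fx=4,fy=4,interpolation=2)[:, :],cv2.resize(T[190:280,270:350],None,fx=4,fy=4,interpolation=2)])
cv2.imwrite('pics/crop1.png',A)
```

```text
ball side [(array([305.9, 248.1,  58.9,  13.6]), 0.95), (array([229.9, 313.4,  63.6,  26.1]), 0.92), (array([298.4, 142.8,  27.3,  69.9]), 0.41)]
(array([361.4524, 177.3968]), array([352, 162,  20,  35, 378])) (array([451.9253, 288.2938]), array([441, 278,  23,  22, 388]))
ball (array([0.5334, 0.0421, 0.1579]), [np.float64(0.0024784502618930768), np.float64(0.002478450261893177)])
hinge (array([0.6461, 0.028 , 0.1403]), [np.float64(0.0010155767974131414), np.float64(0.0010155767974134385)]) [0.6483 0.0287 0.13  ] [0.6471 0.0191 0.13  ]
cup (array([ 0.4893, -0.3327,  0.0476]), [np.float64(0.004761818830509771), np.float64(0.004761818830509629)]) [ 0.4847 -0.339   0.0425] [ 0.4939 -0.3337  0.0425]
base [0.647  0.0264 0.005 ] [0.6494 0.0199 0.005 ]
```

View pics/crop1.png

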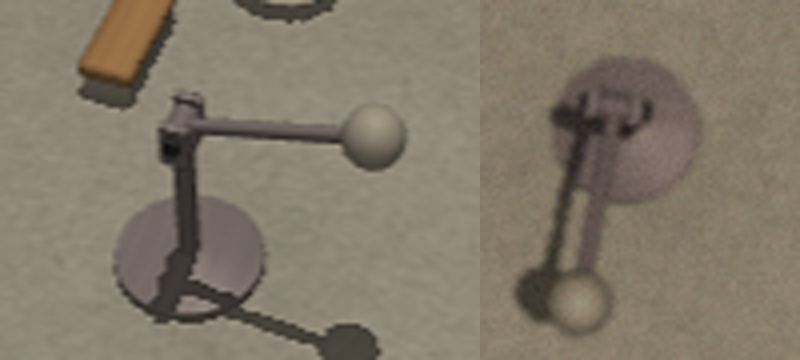

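The crop puts the ball at (328.5,249) in the side view and (295,265) in the top view. That gives a raised angle of about 13°, yaw along (-0.99,0.16). I'll move above the ball to look from near.

Call:
servo_tool:
  increments:
    - [-3.2,-2.26,-0.8,0,0,0,-1]
    - [-3.2,-2.26,-0.8,0,0,0,-1]
    - [-3.2,-2.26,-0.8,0,0,0,-1]
    - [-3.2,-2.26,-0.8,0,0,0,-1]
    - [-3.2,-2.26,-0.8,0,0,0,-1]

```text
clock: 1.2
position: [0.3201, 0.3688, 0.2505]
ee_rot: [0.0, 0.188, 0.982, 0.0]
contact_force: [1.2, 0.3, -0.0]
width: 0.0855
gripper_force: 0.0
```

Call:
servo_tool:
  increments:
    - [-3.2,-2.26,-0.4,0,0,0,-1]
    - [-3.2,-2.26,-0.4,0,0,0,-1]
    - [-3.2,-2.26,-0.4,0,0,0,-1]
    - [-3.2,-2.26,-0.4,0,0,0,-1]
    - [-3.2,-2.26,-0.4,0,0,0,-1]

```text
clock: 1.7
position: [0.4271, 0.2045, 0.2704]
ee_rot: [0.0, 0.188, 0.982, 0.0]
contact_force: [0.6, 0.0, 0.5]
width: 0.0851
gripper_force: 0.0
```

Call:
servo_tool:
  increments:
    - [-3.2,-2.26,0,0,0,0,-1]
    - [-3.2,-2.26,0,0,0,0,-1]
    - [-3.2,-2.26,0,0,0,0,-1]
    - [-3.2,-2.26,0,0,0,0,-1]
    - [-3.2,-2.26,0,0,0,0,-1]

```text
clock: 2.2
position: [0.5339, 0.0403, 0.2702]
ee_rot: [0.0, 0.188, 0.982, 0.0]
contact_force: [0.2, 0.2, 0.9]
width: 0.0853
gripper_force: 0.0
```

Call:
servo_tool:
  increments:
    - [0,0,0,0,0,-6,-1]
    - [0,0,0,0,0,-6.5,-1]
    - [0,0,0,0,0,0,-1]
    - [0,0,0,0,0,0,-1]
    - [0,0,0,0,0,0,-1]

```text
clock: 2.7
position: [0.5331, 0.0421, 0.2701]
ee_rot: [0.0, 0.081, 0.997, 0.0]
contact_force: [-0.1, -0.1, 0.3]
width: 0.0854
gripper_force: 0.0
```

Run:
```python
from h import *
np.set_printoptions(precision=4,suppress=True)
s=manip.get_state();print(s['clock'],s['position'],q2R(s['ee_rot']).as_matrix(),s['contact_force'])
cal=optics.get_calibration('wrist');print(cal)
snap('wrist','w1')
for l in ['hinge','ball']: 
  for d in finder.tip_of(l,'wrist'): print(l,d['at'],d['p'],ray('wrist',d['at'],cal))
```

```text
2.7 [0.5331 0.0421 0.2701] [[-0.987   0.161   0.0003]
 [ 0.161   0.987   0.0001]
 [-0.0002  0.0001 -1.    ]] [-0.0632 -0.1336  0.297 ]
{'fov_y': 65.70646984690485, 'cx': 319.5082564934733, 'cy': 241.04486602749813, 'world_to_cam': array([[ 0.1607,  0.987 , -0.0011, -0.1273],
       [ 0.939 , -0.1525,  0.3084, -0.5516],
       [ 0.3042, -0.0506, -0.9513,  0.2773],
       [ 0.    ,  0.    ,  0.    ,  1.    ]])}
hinge [323.6, 338.8] 0.76 (array([0.454 , 0.0556, 0.4337]), array([ 0.5396, -0.0778, -0.8383]))
ball [320.2, 230.9] 0.69 (array([0.454 , 0.0556, 0.4337]), array([ 0.2788, -0.0446, -0.9593]))
ball [519.3, 319.1] 0.59 (array([0.454 , 0.0556, 0.4337]), array([ 0.523 ,  0.4289, -0.7365]))
```

View pics/w1.png

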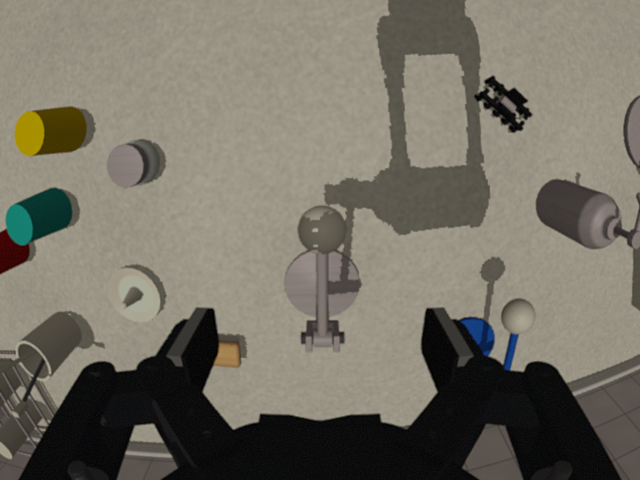

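The wrist view shows the steel ball at (322,231), the fork at (323,337) and the base centre at (322,284), well lined up with the tool. The fingers straddle it. I'll fit all views jointly.

```bash
cat >> h.py <<'E'
def proj(cam,p,cal):
    f=240/np.tan(np.radians(cal['fov_y']/2)); T=np.array(cal['world_to_cam']); q=T[:3,:3]@p+T[:3,3]
    if cam=='wrist':
        r=np.hypot(q[0],q[1]); t=np.arctan2(r,q[2]); d=q[:2]/r*f*t
    else: d=q[:2]/q[2]*f
    return d+[cal['cx'],cal['cy']]
def mov(tp,Rt,n):
    "rows from measured pose to target"
    s=manip.get_state(); R0=q2R(s['ee_rot']); w=(R0.inv()*Rt).as_rotvec(); d=(tp-s['position'])/n
    for k in range(n): print(np.round((R0*R.from_rotvec(w*k/n)).inv().apply(d)*100,2),np.round(np.degrees(w/n),2))
E
python3 - <<'E'
from h import *
np.set_printoptions(precision=4,suppress=True)
C={c:optics.get_calibration(c) for c in ['side','top','wrist']}
obs=[('side','b',328.5,249),('top','b',295,265.3),('wrist','b',322,231),('side','c',282.2,279),('top','c',306.7,222.5),('wrist','c',322,284),('wrist','h',323,337)]
def pts(v):
    x,y,ps,th=v; u=np.array([np.cos(ps)*np.cos(th),np.sin(ps)*np.cos(th),np.sin(th)]); h=np.array([x,y,.13])
    return dict(b=h+.12*u,c=np.array([x,y,.006]),h=h)
f=lambda v:np.concatenate([proj(c,pts(v)[k],C[c])-[a,b] for c,k,a,b in obs])
r=least_squares(f,[.648,.023,2.98,.22],loss='soft_l1');print(r.x,np.degrees(r.x[2:]),r.fun.reshape(-1,2) if r.fun.size>7 else r.fun,pts(r.x))
for z in (.0,): print('cup wrist rays')
E
```

```text
[0.6477 0.0269 2.9922 0.2664] [171.4411  15.2619] [[-0.5852 -0.4427]
 [-1.5874  0.347 ]
 [-0.2179 -0.2165]
 [-0.0188 -0.1094]
 [-1.4232  0.0487]
 [ 0.0454  0.0408]
 [-0.3087  0.2947]] {'b': array([0.5332, 0.0442, 0.1616]), 'c': array([0.6477, 0.0269, 0.006 ]), 'h': array([0.6477, 0.0269, 0.13  ])}
cup wrist rays
```

Call:
servo_tool:
  increments:
    - [0,0.2,2.4,0,0,-0.7,-1]
    - [0,0,2.4,0,0,0,-1]
    - [0,0,2.4,0,0,0,-1]
    - [0,0,2.4,0,0,0,-1]
    - [0,0,2.2,0,0,0,-1]

```text
clock: 3.35
position: [0.5333, 0.044, 0.1511]
ee_rot: [-0.0, 0.074, 0.997, 0.0]
contact_force: [0.1, -0.6, 0.4]
width: 0.0856
gripper_force: 0.0
```

Call:
servo_tool:
  increments:
    - [0,0,0,0,0,0,-0.5]
    - [0,0,0,0,0,0,-0.3]
    - [0,0,0,0,0,0,-0.1]
    - [0,0,0,0,0,0,0.0]
    - [0,0,0,0,0,0,0.02]
  squeeze: 20

```text
clock: 3.85
position: [0.5343, 0.0438, 0.1531]
ee_rot: [0.001, 0.074, 0.997, 0.0]
contact_force: [-0.8, -0.0, -0.9]
width: 0.0419
gripper_force: 0.0
```

Run:
```python
from h import *
np.set_printoptions(precision=4,suppress=True)
s=manip.get_state();print(s['clock'],s['position'],s['width'],s['gripper_force'],s['contact_force'])
snap('wrist','w2')
```

```text
3.85 [0.5343 0.0438 0.1531] 0.04187037655448462 0.0 [-0.7611 -0.0438 -0.8624]
```

View pics/w2.png

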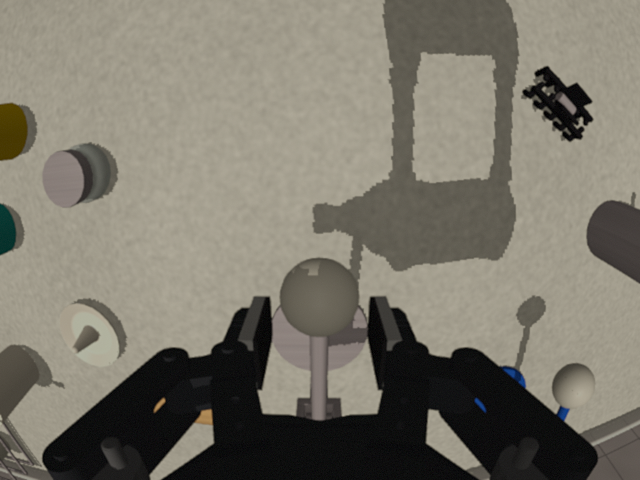

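The ball is at (319,297) between the pads, whose tip edges are at about row 298. I'll check where the grasp point and the modelled ball project.

Run:
```python
from h import *
np.set_printoptions(precision=4,suppress=True)
s=manip.get_state();cal=optics.get_calibration('wrist');Rm=q2R(s['ee_rot'])
for n,z in (('tip',.008),('tcp',0),('grasp',-.011),('padback',-.022)):
  for y in (-.02,0,.02): print(n,y,proj('wrist',s['position']+Rm.apply([0,y,z]),cal))
print('ball',proj('wrist',np.array([.5332,.0442,.1616]),cal), finder.tip_of('ball','wrist')[:1])
print(s['position'],Rm.as_matrix())
im=cv2.imread('pics/w2.png'); g=cv2.cvtColor(im[240:360,260:380],cv2.COLOR_BGR2GRAY)
print(cv2.HoughCircles(g,cv2.HOUGH_GRADIENT,1,50,param1=80,param2=12,minRadius=30,maxRadius=50))
```

```text
tip -0.02 [279.3887 286.8876]
tip 0 [318.5639 287.0964]
tip 0.02 [357.7682 286.9646]
tcp -0.02 [277.7592 293.7498]
tcp 0 [318.5058 294.004 ]
tcp 0.02 [359.2852 293.835 ]
grasp -0.02 [275.3127 304.1081]
grasp 0 [318.4182 304.4407]
grasp 0.02 [361.5626 304.207 ]
padback -0.02 [272.596  315.6915]
padback 0 [318.3206 316.1259]
padback 0.02 [364.0916 315.8073]
ball [319.1348 300.5021] [{'at': [315.6, 298.0], 'p': 0.94}]
[0.5341 0.0437 0.1528] [[-0.989   0.1479  0.0017]
 [ 0.1479  0.989  -0.    ]
 [-0.0017  0.0002 -1.    ]]
[[[58.5 56.5 39.4]]]
```

Call:
servo_tool:
  increments:
    - [0.2,0,0.2,0,0,0,0.02]
    - [0,0,0,0,0,0,0.3]
    - [0,0,0,0,0,0,0.3]
    - [0,0,0,0,0,0,0.3]
    - [0,0,0,0,0,0,0.3]
  squeeze: 25

```text
clock: 4.45
position: [0.5317, 0.0441, 0.15]
ee_rot: [0.0, 0.074, 0.997, 0.0]
contact_force: [0.2, -0.4, -0.0]
width: 0.0297
gripper_force: 0.0
```

Run:
```python
from h import *
np.set_printoptions(precision=4,suppress=True)
s=manip.get_state();p=s['position'];print(s['clock'],p,s['width'],s['gripper_force'],s['contact_force'],np.linalg.norm(p-[.6477,.0269,.13]))
h=np.array([.6477,.0269,.13]);ps=np.radians(171.44);u=np.array([np.cos(ps),np.sin(ps),0]);k=np.array([0,0,1])
th=np.arcsin(np.clip((p[2]+.011-.13)/.12,-1,1));print(np.degrees(th))
Rm=q2R(s['ee_rot'])
# increments in tool frame for theta path (relative), 10 rows
for ths in np.array_split(np.radians(np.linspace(15.0,60,16)),1):
    P=[.12*(np.cos(t)*u+np.sin(t)*k) for t in ths]
    for a,b in zip(P,P[1:]): print(Rm.inv().apply(b-a)*100)
```

```text
4.45 [0.5317 0.0441 0.15  ] 0.02970087403665393 0.0 [ 0.2214 -0.4323 -0.0407] 0.11898408427836091
14.966610789401624
[-0.1785 -0.0001 -0.6024]
[-0.2097 -0.0001 -0.5922]
[-0.2405 -0.0002 -0.5804]
[-0.2705 -0.0002 -0.567 ]
[-0.2998 -0.0002 -0.5521]
[-0.3283 -0.0003 -0.5357]
[-0.3559 -0.0003 -0.5177]
[-0.3825 -0.0003 -0.4984]
[-0.408  -0.0004 -0.4777]
[-0.4325 -0.0004 -0.4557]
[-0.4557 -0.0004 -0.4324]
[-0.4777 -0.0004 -0.408 ]
[-0.4984 -0.0004 -0.3824]
[-0.5178 -0.0005 -0.3558]
[-0.5357 -0.0005 -0.3282]
```

Run:
```python
from h import *
cv2.imwrite('pics/j.png',np.hstack([snap('wrist','w3')[200:480,140:500,::-1],cv2.resize(snap('side','s3')[215:295,240:340,::-1],(350,280))]))
s=manip.get_state();print(s['width'],s['gripper_force'])
```

```text
0.02997208667062153 0.0
```

View pics/j.png

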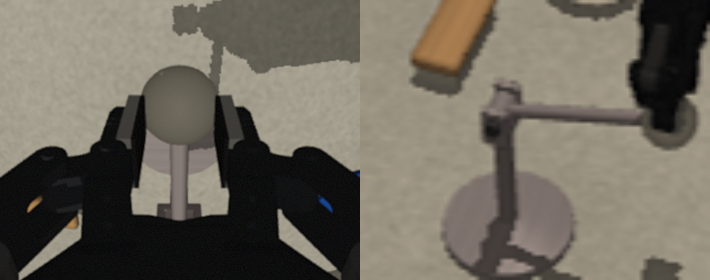

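The ball at about (319,305) fills the space between the pads, yet the width reads 30 mm with no force. So the ball must sit lower or off to one side. I'll triangulate it from the three wrist pictures.

Run:
```python
from h import *
np.set_printoptions(precision=4,suppress=True)
s=manip.get_state();cal=optics.get_calibration('wrist');Rm=q2R(s['ee_rot']);p=s['position']
def calat(pos,quat):
    M=np.eye(4);M[:3,:3]=Rm.as_matrix();M[:3,3]=p
    X=np.array(cal['world_to_cam'])@M   # tool->cam
    N=np.eye(4);N[:3,:3]=q2R(quat).as_matrix();N[:3,3]=pos
    return dict(cal,world_to_cam=X@np.linalg.inv(N))
P={'w1':([.5331,.0421,.2701],[0,.081,.997,0]),'w2':([.5341,.0437,.1528],[.0008,.0745,.9972,0]),'w3':(p,s['ee_rot'])}
C0={'w1':(322,231,24),'w2':(319,297,39),'w3':(319,305,38)}
rs=[];cs=[]
for n,(pos,q) in P.items():
    c=calat(np.array(pos),q);cs.append(c)
    im=cv2.imread(f'pics/{n}.png');x,y,r=C0[n];g=cv2.cvtColor(im,cv2.COLOR_BGR2GRAY)[y-60:y+60,x-60:x+60]
    g4=cv2.resize(g,None,fx=4,fy=4,interpolation=cv2.INTER_CUBIC)
    hc=cv2.HoughCircles(g4,cv2.HOUGH_GRADIENT,1,400,param1=90,param2=12,minRadius=int(3.4*r),maxRadius=int(4.6*r))[0][0]/4
    px=hc[:2]+[x-60,y-60]; o,v=ray('wrist',px,c); f=240/np.tan(np.radians(c['fov_y']/2))
    print(n,px,hc[2],'dist',.019/np.sin(hc[2]/f),'pos by size',o+v*.019/np.sin(hc[2]/f)); rs.append((o,v))
print(tri(rs))
S=cv2.imread('pics/s3.png');print('ball, finger in side', [proj('side',p+Rm.apply([0,y,.008]),optics.get_calibration('side')) for y in (.015,.05)])
```

```text
w1 [321.625 229.875] 24.325 dist 0.2904979107159489 pos by size [0.5344 0.0439 0.1548]
w2 [319.875 297.375] 39.8 dist 0.17775962007219154 pos by size [0.5337 0.0444 0.1575]
w3 [318.875 304.875] 39.65 dist 0.1784295247690495 pos by size [0.5346 0.0438 0.1558]
(array([0.5335, 0.0442, 0.158 ]), [np.float64(0.00011770052445433588), np.float64(0.0003029475826112589), np.float64(0.00018695191432720662)])
ball, finger in side [array([326.6013, 259.024 ]), array([322.3122, 270.552 ])]
```

Call:
servo_tool:
  increments:
    - [0,0,0,0,0,0,0.4]
    - [0,0,0,0,0,0,0.5]
    - [0,0,0,0,0,0,0.6]
    - [0,0,0,0,0,0,0.6]
    - [0,0,0,0,0,0,0.6]
  squeeze: 20

```text
clock: 5.05
position: [0.5315, 0.044, 0.1502]
ee_rot: [0.0, 0.074, 0.997, -0.0]
contact_force: [-1.1, -0.9, 2.6]
width: 0.0171
gripper_force: 2.5
```

Run:
```python
from h import *
s=manip.get_state();print(s)
a=snap('wrist','w4')[230:400,230:410,::-1]
cv2.imwrite('pics/j4.png',cv2.resize(a,None,fx=3,fy=3))
```

```text
{'clock': 5.05, 'qpos': array([-4.78452537e-02,  2.55145150e-01,  1.68987407e+00, -3.86835656e-05,
        1.19649363e+00, -1.47024400e+00]), 'qd': array([ 0.00114051,  0.00072197,  0.00170369,  0.00018554, -0.0017621 ,
       -0.00056777]), 'effort': array([ 2.26585977e-01, -3.70267475e+01, -2.23748946e+01,  1.98812638e-01,
       -4.04441301e-01, -1.59298943e-03]), 'position': array([0.53154883, 0.04401409, 0.15016186]), 'ee_rot': array([ 4.03614549e-05,  7.41236733e-02,  9.97249056e-01, -1.69452341e-05]), 'contact_force': array([-1.0667828 , -0.94415724,  2.61403302]), 'moment': array([-0.12951527,  0.20841041, -0.04276371]), 'gripper_force': 2.546980418264866, 'width': 0.0171471413525418}
```

View pics/j4.png

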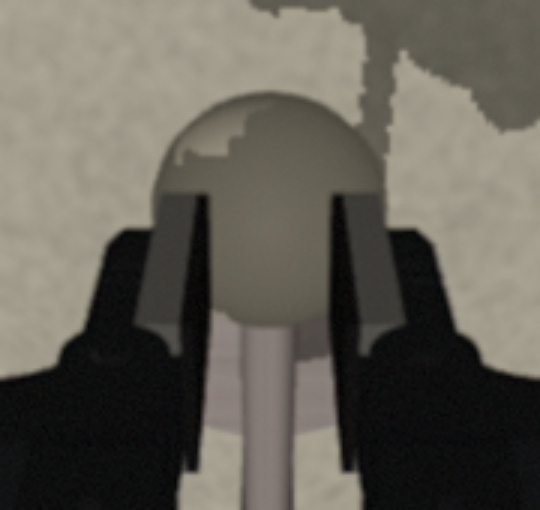

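The pads are now visibly above the ball: the tip edge is at row 295, overlapping the ball's upper part, and the gap is about 17 mm. The real fingertips are therefore around 17 mm above the ball's centre. I'll open, go lower and close again.

Call:
servo_tool:
  increments:
    - [0,0,0,0,0,0,0]
    - [0,0,0,0,0,0,-0.4]
    - [0,0,0,0,0,0,-0.4]
    - [0,0,1.2,0,0,0,-0.4]
    - [0,0,1.3,0,0,0,-0.4]

```text
clock: 5.6
position: [0.5319, 0.0441, 0.1244]
ee_rot: [0.0, 0.074, 0.997, 0.0]
contact_force: [0.0, -0.2, -0.1]
width: 0.0599
gripper_force: 0.0
```

Call:
servo_tool:
  increments:
    - [-0.2,0,0,0,0,0,-0.2]
    - [0,0,0,0,0,0,0.1]
    - [0,0,0,0,0,0,0.3]
    - [0,0,0,0,0,0,0.3]
    - [0,0,0,0,0,0,0.3]
  squeeze: 20

```text
clock: 6.1
position: [0.5338, 0.0436, 0.125]
ee_rot: [0.0, 0.074, 0.997, -0.0]
contact_force: [0.6, -0.7, -3.8]
width: 0.0363
gripper_force: 20.4
```

Run:
```python
from h import *
s=manip.get_state();print(s['position'],s['width'],s['gripper_force'],s['contact_force'])
a=snap('wrist','w5')[200:480,170:470,::-1]; b=snap('side','s5')[205:305,240:360,::-1]
cv2.imwrite('pics/j5.png',np.hstack([a,cv2.resize(b,(336,280),interpolation=2)]))
```

```text
[0.53375373 0.04358389 0.12498155] 0.036261962072787424 20.40956050157547 [ 0.59160865 -0.71153712 -3.77305793]
```

View pics/j5.png

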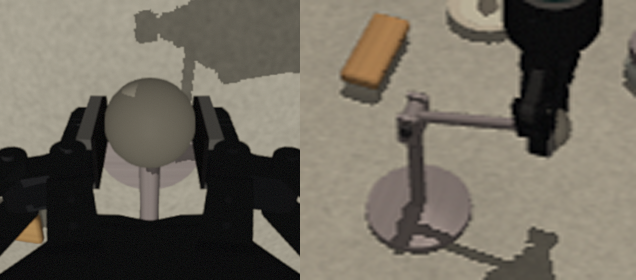

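The fingers now hold the ball: width 36 mm, 20 N. The wrist crop puts the ball at about (320,323) between the pads. I'll swing the arm along its arc, by 30° first.

Call:
servo_tool:
  increments:
    - [-0.17,0,-0.6,0,0,0,0.3]
    - [-0.2,0,-0.6,0,0,0,0.3]
    - [-0.23,0,-0.58,0,0,0,0.3]
    - [-0.26,0,-0.57,0,0,0,0.3]
    - [-0.29,0,-0.56,0,0,0,0.3]
  squeeze: 25

```text
clock: 6.7
position: [0.545, 0.0419, 0.1546]
ee_rot: [-0.0, 0.074, 0.997, -0.0]
contact_force: [1.3, -1.3, -5.6]
width: 0.0364
gripper_force: 25.6
```

Call:
servo_tool:
  increments:
    - [-0.32,0,-0.54,0,0,0,0.3]
    - [-0.35,0,-0.52,0,0,0,0.3]
    - [-0.37,0,-0.5,0,0,0,0.3]
    - [-0.4,0,-0.48,0,0,0,0.3]
    - [-0.42,0,-0.46,0,0,0,0.3]

```text
clock: 7.2
position: [0.5631, 0.0391, 0.1793]
ee_rot: [-0.001, 0.074, 0.997, -0.0]
contact_force: [-1.2, -2.1, -5.6]
width: 0.0361
gripper_force: 25.5
```

Run:
```python
from h import *
np.set_printoptions(precision=4,suppress=True)
s=manip.get_state();print(s['position'],s['width'],s['gripper_force'],s['contact_force'])
for c in ['side','top','wrist']:
    snap(c,c+'6')
    for l in ['ball']:
        for d in finder.tip_of(l,c): print(c,l,d['at'],d['p'])
```

```text
[0.5631 0.0391 0.1793] 0.036057038824745286 25.513007640838623 [-1.151  -2.1019 -5.5564]
side ball [253.7, 316.2] 0.97
side ball [318.4, 230.2] 0.63
top ball [213.7, 206.6] 0.97
wrist ball [570.4, 337.0] 0.89
wrist ball [315.3, 311.2] 0.81
wrist ball [98.1, 135.4] 0.59
```

```bash
cat >> h.py <<'E'
H=np.array([.6477,.0269,.13]);PS=np.radians(171.44);U=np.array([np.cos(PS),np.sin(PS),0]);K=np.array([0,0,1.])
def wball(name,cal,guess,rr=(26,50)):
    im=cv2.imread(f'pics/{name}.png');x,y=guess;g=cv2.cvtColor(im,cv2.COLOR_BGR2GRAY)[y-70:y+70,x-70:x+70]
    g4=cv2.resize(g,None,fx=4,fy=4,interpolation=cv2.INTER_CUBIC)
    hc=cv2.HoughCircles(g4,cv2.HOUGH_GRADIENT,1,400,param1=90,param2=12,minRadius=4*rr[0],maxRadius=4*rr[1])[0][0]/4
    px=hc[:2]+[x-70,y-70]; o,v=ray('wrist',px,cal)
    return px,hc[2],o,v
def theta(o,v):  # arm angle whose ball lies nearest the ray
    ts=np.radians(np.arange(0,90,.1)); P=H+.12*(np.cos(ts)[:,None]*U+np.sin(ts)[:,None]*K)
    d=P-o; e=np.linalg.norm(d-(d@v)[:,None]*v,axis=1); i=e.argmin(); return np.degrees(ts[i]),e[i],P[i]
E
python3 - <<'E'
from h import *
np.set_printoptions(precision=4,suppress=True)
cal=optics.get_calibration('wrist')
px,r,o,v=wball('wrist6',cal,(318,313),(34,52));print(px,r,o+v*.019/np.sin(r/371.7),theta(o,v))
E
echo
python3 - <<'E'
import cv2,numpy as np
w=cv2.imread('pics/wrist6.png')[190:470,170:470];s=cv2.imread('pics/side6.png')[190:290,240:360]
cv2.imwrite('pics/j6.png',np.hstack([w,cv2.resize(s,(336,280),interpolation=2)]))
E
```

```text
[319.625 308.625] 45.025 [0.5586 0.0404 0.2053] (np.float64(40.400000000000006), np.float64(0.00012111252331908747), array([0.5573, 0.0405, 0.2078]))
```

View pics/j6.png

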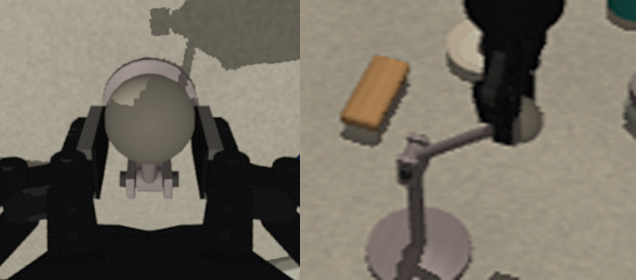

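The ball has followed to about 40° and sits low in the fingertips, around 5 mm to the robot side of the pads. I'll regrip centred and deeper, then swing on to 60°.

Call:
servo_tool:
  increments:
    - [0,0,0,0,0,0,0]
    - [0,0,0,0,0,0,-0.2]
    - [0.3,0,0.5,0,0,0,-0.2]
    - [0.3,0,0.5,0,0,0,-0.2]
    - [0,0,0,0,0,0,-0.2]

```text
clock: 8.0
position: [0.556, 0.0406, 0.1679]
ee_rot: [-0.001, 0.074, 0.997, 0.0]
contact_force: [-0.3, -0.1, -0.2]
width: 0.0514
gripper_force: 0.0
```

Call:
servo_tool:
  increments:
    - [0,0,0,0,0,0,0]
    - [0,0,0,0,0,0,0.3]
    - [0,0,0,0,0,0,0.3]
    - [0,0,0,0,0,0,0.3]
    - [0,0,0,0,0,0,0.3]

```text
clock: 8.5
position: [0.5573, 0.04, 0.1692]
ee_rot: [-0.0, 0.074, 0.997, -0.0]
contact_force: [-1.5, -1.1, 0.4]
width: 0.0366
gripper_force: 25.1
```

Call:
servo_tool:
  increments:
    - [-0.55,0,-0.6,0,0,0,0.3]
    - [-0.59,0,-0.57,0,0,0,0.3]
    - [-0.64,0,-0.54,0,0,0,0.3]
    - [-0.66,0,-0.48,0,0,0,0.3]
    - [-0.69,0,-0.43,0,0,0,0.3]

```text
clock: 9.0
position: [0.5887, 0.0352, 0.1956]
ee_rot: [-0.0, 0.074, 0.997, -0.0]
contact_force: [-1.8, -2.6, -4.3]
width: 0.0364
gripper_force: 25.5
```

Run:
```python
from h import *
np.set_printoptions(precision=4,suppress=True)
s=manip.get_state();print(s['position'],s['width'],s['gripper_force'],s['contact_force'])
cal=optics.get_calibration('wrist'); snap('wrist','w7')
print([d['at'] for d in finder.tip_of('ball','wrist')])
px,r,o,v=wball('w7',cal,(320,310),(34,56));print(px,r,o+v*.019/np.sin(r/371.7),theta(o,v))
```

```text
[0.5887 0.0352 0.1956] 0.03639869721969034 25.493655502796173 [-1.7879 -2.5889 -4.3297]
[[567.3, 303.2], [104.0, 274.9]]
[319.625 327.125] 47.15 [0.5865 0.0361 0.2308] (np.float64(58.400000000000006), np.float64(7.265866194634346e-05), array([0.5855, 0.0363, 0.2322]))
```

Call:
servo_tool:
  increments:
    - [-0.29,0,-0.17,0,0,0,0.3]
    - [0,0,0,0,0,0,0.3]
    - [0,0,0,0,0,0,0.1]
    - [0,0,0,0,0,0,-0.1]
    - [0,0,0,0,0,0,-0.3]

```text
clock: 9.6
position: [0.5922, 0.036, 0.1978]
ee_rot: [0.001, 0.074, 0.997, 0.001]
contact_force: [-0.4, 0.1, -0.3]
width: 0.0558
gripper_force: 0.0
```

Call:
servo_tool:
  increments:
    - [0,0,-1.5,0,0,0,-0.4]
    - [0,0,-2,0,0,0,-0.4]
    - [0,0,-2,0,0,0,-0.4]
    - [0,0,-2,0,0,0,-0.4]
    - [4,0,-2,0,0,0,-1]

```text
clock: 10.1
position: [0.5557, 0.041, 0.292]
ee_rot: [0.002, 0.074, 0.997, 0.001]
contact_force: [-1.3, -0.0, 0.2]
width: 0.0723
gripper_force: 0.0
```

Call:
servo_tool:
  increments:
    - [4,0,0,0,0,0,-1]
    - [4,0,0,0,0,0,-1]
    - [2,0,0,0,0,0,-1]
    - [0,0,0,0,0,0,-1]
    - [0,0,0,0,0,0,-1]

```text
clock: 10.6
position: [0.4537, 0.0562, 0.2929]
ee_rot: [0.002, 0.074, 0.997, 0.0]
contact_force: [-0.2, -0.8, -0.2]
width: 0.0855
gripper_force: 0.0
```

Run:
```python
from h import *
np.set_printoptions(precision=4,suppress=True)
s=manip.get_state();print(s['clock'],s['position'],s['width'],s['contact_force'])
for c in ['wrist','side','top']:
    cal=optics.get_calibration(c); snap(c,c+'8')
    for l in ['ball','hinge']:
        for d in finder.tip_of(l,c): print(c,l,d['at'],d['p'],theta(*ray(c,d['at'],cal)))
    for t in (55,60,65):
        t=np.radians(t);print('  expect',proj(c,H+.12*(np.cos(t)*U+np.sin(t)*K),cal))
    print('  hinge expect',proj(c,H,cal))
```

```text
10.6 [0.4537 0.0562 0.2929] 0.08553142316760058 [-0.2129 -0.7558 -0.2237]
wrist ball [314.2, 409.2] 0.83 (np.float64(59.400000000000006), np.float64(0.0034867164249936383), array([0.5873, 0.036 , 0.2333]))
wrist ball [490.7, 368.3] 0.56 (np.float64(48.1), np.float64(0.13492854716001132), array([0.5685, 0.0388, 0.2193]))
wrist ball [56.9, 264.3] 0.51 (np.float64(38.0), np.float64(0.20883249692513373), array([0.5542, 0.041 , 0.2039]))
wrist hinge [317.6, 385.4] 0.69 (np.float64(49.800000000000004), np.float64(0.0007775288036582058), array([0.5711, 0.0384, 0.2217]))
wrist hinge [472.1, 435.5] 0.63 (np.float64(64.60000000000001), np.float64(0.12174756733982388), array([0.5968, 0.0346, 0.2384]))
wrist hinge [484.6, 166.6] 0.27 (np.float64(17.1), np.float64(0.1859802213314025), array([0.5343, 0.044 , 0.1653]))
  expect [318.5371 398.4255]
  expect [318.5181 410.7651]
  expect [318.5021 422.6345]
  hinge expect [318.7223 384.9951]
side ball [253.6, 316.5] 0.93 (np.float64(0.0), np.float64(0.21753281602335434), array([0.529 , 0.0448, 0.13  ]))
side ball [306.8, 219.0] 0.66 (np.float64(58.900
[... 454 characters left out ...]
  expect [304.1375 221.1619]
  expect [300.0566 218.7237]
  hinge expect [280.1466 246.445 ]
top ball [215.1, 206.8] 0.72 (np.float64(81.2), np.float64(0.1696128302229503), array([0.6295, 0.0296, 0.2486]))
top ball [295.3, 241.9] 0.63 (np.float64(57.00000000000001), np.float64(0.0008524602206735795), array([0.5831, 0.0366, 0.2306]))
top hinge [225.7, 158.0] 0.95 (np.float64(89.9), np.float64(0.18126764299487136), array([0.6475, 0.0269, 0.25  ]))
top hinge [302.8, 219.4] 0.84 (np.float64(81.60000000000001), np.float64(0.009919414901532269), array([0.6304, 0.0295, 0.2487]))
  expect [294.7076 243.5357]
  expect [295.2073 239.2598]
  expect [295.7754 234.752 ]
  hinge expect [302.6537 217.0592]
```

Run:
```python
from h import *
np.set_printoptions(precision=4,suppress=True)
def hb(n,x,y,r):
    g=cv2.cvtColor(cv2.imread(f'pics/{n}.png'),cv2.COLOR_BGR2GRAY)[y-30:y+30,x-30:x+30]
    g=cv2.resize(g,None,fx=6,fy=6,interpolation=cv2.INTER_CUBIC)
    c=cv2.HoughCircles(g,cv2.HOUGH_GRADIENT,1,400,param1=60,param2=10,minRadius=int(6*(r-2)),maxRadius=int(6*(r+2)))[0][0]/6
    return c[:2]+[x-30,y-30]-.42,c[2]
C={c:optics.get_calibration(c) for c in ['side','top','wrist']}
B=[(c,k,*hb(n,x,y,r)[0]) for c,k,n,x,y,r in [('side','b0','side0',328,249,8),('top','b0','top0',295,265,8.5),('side','b1','side8',306,220,8.5),('top','b1','top8',295,241,9)]]
px,r,o,v=wball('wrist8',C['wrist'],(318,409),(28,42));B.append(('wrist','b1',*px));print(B,r)
obs=B+[('side','c',282.2,279),('top','c',306.7,222.5)]
W1=dict(C['wrist'],world_to_cam=np.array([[.1607,.987,-.0011,-.1273],[.939,-.1525,.3084,-.5516],[.3042,-.0506,-.9513,.2773],[0,0,0,1]]))
obs+=[('w1','b0',321.6,229.9),('w1','c',322,284),('w1','h',323,337)];C['w1']=W1
def pts(v):
    x,y,ps,t0,t1=v; b=lambda t:np.array([x+.12*np.cos(ps)*np.cos(t),y+.12*np.sin(ps)*np.cos(t),.13+.12*np.sin(t)])
    return dict(b0=b(t0),b1=b(t1),c=np.array([x,y,.006]),h=np.array([x,y,.13]))
f=lambda v:np.concatenate([(proj('wrist' if c[0]=='w' else c,pts(v)[k],C[c])-[a,b])*(1 if c[0]!='w' else .5) for c,k,a,b in obs])
r=least_squares(f,[.648,.027,2.99,.25,1.04],loss='soft_l1');print(r.x[:2],np.degrees(r.x[2:]),pts(r.x)['b1']);print(np.round(r.fun.reshape(-1,2),2).tolist())
J=r.jac;print('sd',np.degrees(np.sqrt(np.diag(np.linalg.inv(J.T@J)))[2:]))
```

```text
Traceback (most recent call last):
  File "h.py", line 33, in wball
    hc=cv2.HoughCircles(g4,cv2.HOUGH_GRADIENT,1,400,param1=90,param2=12,minRadius=4*rr[0],maxRadius=4*rr[1])[0][0]/4
       ~~~~~~~~~~~~~~~~~~~~~~~~~~~~~~~~~~~~~~~~~~~~~~~~~~~~~~~~~~~~~~~~~~~~~~~~~~~~~~~~~~~~~~~~~~~~~~~~~~~~~^^^
TypeError: 'NoneType' object is not subscriptable
```

```bash
cat > fit.py <<'E'
from h import *
np.set_printoptions(precision=4,suppress=True)
def hb(n,x,y,r):
    g=cv2.cvtColor(cv2.imread(f'pics/{n}.png'),cv2.COLOR_BGR2GRAY)[y-30:y+30,x-30:x+30]
    g=cv2.resize(g,None,fx=6,fy=6,interpolation=cv2.INTER_CUBIC)
    c=cv2.HoughCircles(g,cv2.HOUGH_GRADIENT,1,400,param1=60,param2=10,minRadius=int(6*(r-2)),maxRadius=int(6*(r+2)))[0][0]/6
    return c[:2]+[x-30,y-30]-.42,c[2]
C={c:optics.get_calibration(c) for c in ['side','top','wrist']}
B=[(c,k,*hb(n,x,y,r)[0]) for c,k,n,x,y,r in [('side','b0','side0',328,249,8),('top','b0','top0',295,265,8.5),('side','b1','side8',306,220,8.5),('top','b1','top8',295,241,9)]]
px,r,o,v=wball('wrist8',C['wrist'],(318,409),(18,28));B.append(('wrist','b1',*px));print([np.round(b[2:],1) for b in B],r)
obs=B+[('side','c',282.2,279),('top','c',306.7,222.5)]
W1=dict(C['wrist'],world_to_cam=np.array([[.1607,.987,-.0011,-.1273],[.939,-.1525,.3084,-.5516],[.3042,-.0506,-.9513,.2773],[0,0,0,1]]))
obs+=[('w1','b0',321.6,229.9),('w1','c',322,284),('w1','h',323,337)];C['w1']=W1
def pts(v):
    x,y,ps,t0,t1=v; b=lambda t:np.array([x+.12*np.cos(ps)*np.cos(t),y+.12*np.sin(ps)*np.cos(t),.13+.12*np.sin(t)])
    return dict(b0=b(t0),b1=b(t1),c=np.array([x,y,.006]),h=np.array([x,y,.13]))
f=lambda v:np.concatenate([(proj('wrist' if c[0]=='w' else c,pts(v)[k],C[c])-[a,b])*(1 if c[0]!='w' else .5) for c,k,a,b in obs])
r=least_squares(f,[.648,.027,2.99,.25,1.04],loss='soft_l1');print(r.x[:2],np.degrees(r.x[2:]),pts(r.x)['b1']);print(np.round(r.fun.reshape(-1,2),2).tolist())
J=r.jac;print('sd',np.degrees(np.sqrt(np.diag(np.linalg.inv(J.T@J)))[2:]))
E
python3 fit.py
```

```text
[array([327.8, 248.8]), array([286.7, 262.2]), array([304.2, 221. ]), array([283.2, 240. ]), array([318.6, 410.9])] 23.05
[0.6476 0.0264] [170.5616  15.3103  59.4063] [0.5874 0.0365 0.2333]
[[-0.07, 0.11], [6.19, 3.39], [0.39, 0.62], [11.76, -0.24], [0.65, 0.21], [0.06, -0.26], [-1.24, 0.09], [0.97, 0.47], [-0.11, 0.03], [-0.33, 0.15]]
sd [1.203  1.3876 0.7704]
```

The fit puts the released arm at 60° ± about 1° (wrist (318.6,410.9) and side (304.2,221.0) both match the 60° prediction), so it stays put. Next is the cup.

Call:
servo_tool:
  increments:
    - [-0.93,-3.8,0.7,0,0,0,-1]
    - [-0.93,-3.8,0.7,0,0,0,-1]
    - [-0.93,-3.8,0.7,0,0,0,-1]
    - [-0.93,-3.8,0.7,0,0,0,-1]
    - [-0.93,-3.8,0.7,0,0,0,-1]

```text
clock: 11.55
position: [0.4708, -0.1405, 0.2567]
ee_rot: [0.0, 0.074, 0.997, 0.0]
contact_force: [0.9, 0.4, -0.7]
width: 0.0853
gripper_force: 0.0
```

Call:
servo_tool:
  increments:
    - [-0.93,-3.8,0.7,0,0,0,-1]
    - [-0.93,-3.8,0.7,0,0,0,-1]
    - [-0.93,-3.8,0.7,0,0,0,-1]
    - [-0.93,-3.8,0.7,0,0,0,-1]
    - [-0.93,-3.8,0.7,0,0,0,-1]

```text
clock: 12.05
position: [0.4886, -0.3355, 0.2214]
ee_rot: [0.0, 0.074, 0.997, 0.0]
contact_force: [1.0, 0.2, -0.3]
width: 0.0855
gripper_force: 0.0
```

Call:
servo_tool:
  increments:
    - [0,0,0,0,0,0,-1]
    - [0,0,0,0,0,0,-1]
    - [0,0,0,0,0,0,-1]
    - [0,0,0,0,0,0,-1]
    - [0,0,0,0,0,0,-1]

```text
clock: 12.55
position: [0.4888, -0.3327, 0.2226]
ee_rot: [0.0, 0.073, 0.997, -0.0]
contact_force: [0.0, 0.1, 0.7]
width: 0.0854
gripper_force: 0.0
```

```bash
cat > cup.py <<'E'
from h import *
import sys
np.set_printoptions(precision=4,suppress=True)
s=manip.get_state();p=s['position'];print(s['clock'],p,s['ee_rot'],s['width'])
obs=[]
C={}
def cup(v,t):  # silhouette outline points: two rims
    a=np.linspace(0,2*np.pi,72,endpoint=False)
    return np.vstack([np.c_[v[0]+r*np.cos(a),v[1]+r*np.sin(a),np.full(72,z)] for r,z in ((.032,0),(.027,.085))])
for c in ['wrist','side','top']:
    C[c]=optics.get_calibration(c); im=snap(c,c+sys.argv[1]).astype(int)
    m=((im[...,1]-im[...,0]>25)&(im[...,2]-im[...,0]>20)).astype(np.uint8)
    pr=proj(c,np.array([.489,-.334,.0425]),C[c]).round().astype(int); w=100 if c=='wrist' else 30
    M=np.zeros_like(m); y0,y1,x0,x1=max(pr[1]-w,0),pr[1]+w,max(pr[0]-w,0),pr[0]+w; M[y0:y1,x0:x1]=m[y0:y1,x0:x1]
    n,l,st,ce=cv2.connectedComponentsWithStats(M); k=1+st[1:,4].argmax(); x,y,ww,hh=st[k,:4]
    obs.append((c,np.array([x,y,x+ww,y+hh])-.5,st[k,4],ce[k])); print(c,pr,st[k],ce[k])
def cen(c,v):
    P=np.array([proj(c,q,C[c]) for q in cup(v,0)],np.float32); hu=cv2.convexHull(P); mo=cv2.moments(hu); return np.array([mo['m10'],mo['m01']])/mo['m00']
for use in (['wrist'],['side'],['top'],['wrist','side','top']):
    f=lambda v:np.concatenate([cen(c,v)-ce for c,b,a,ce in obs if c in use])
    r=least_squares(f,[.489,-.334],diff_step=1e-4); print(use,r.x,r.fun)
E
python3 cup.py 9
```

```text
12.55 [ 0.4888 -0.3327  0.2226] [ 0.0004  0.0735  0.9973 -0.0001] 0.08539294711784651
wrist [318 210] [ 285  168   63   77 3938] [316.5249 206.1135]
side [359 179] [350 162  22  36 636] [360.7311 179.8428]
top [447 286] [437 279  25  21 183] [448.4645 292.3115]
['wrist'] [ 0.4832 -0.3344] [-0. -0.]
['side'] [ 0.4833 -0.3359] [-0.  0.]
['top'] [ 0.4727 -0.3383] [ 0. -0.]
['wrist', 'side', 'top'] [ 0.482  -0.3349] [-0.7412 -1.1692  0.4427  0.2791 -1.3554 -3.7007]
```

Call:
servo_tool:
  increments:
    - [0.5,-0.25,2,0,0,0,-1]
    - [0,0,3,0,0,0,-1]
    - [0,0,3,0,0,0,-1]
    - [0,0,2.5,0,0,0,-1]
    - [0,0,1.5,0,0,0,-1]

```text
clock: 13.2
position: [0.4823, -0.3343, 0.1]
ee_rot: [-0.001, 0.074, 0.997, 0.001]
contact_force: [-1.0, 0.0, 0.4]
width: 0.0853
gripper_force: 0.0
```

```bash
python3 cup.py 10
```

```text
13.2 [ 0.4823 -0.3343  0.1   ] [-0.0012  0.074   0.9973  0.001 ] 0.08528351920096962
wrist [321 264] [  270   195   100   131 10350] [319.1467 261.8687]
side [359 179] [350 163  22  35 603] [360.7313 180.7114]
top [447 286] [445 278  17   5  66] [452.3939 280.0152]
['wrist'] [ 0.4831 -0.3342] [0. 0.]
['side'] [ 0.483  -0.3322] [0. 0.]
['top'] [ 0.5038 -0.3482] [0. 0.]
['wrist', 'side', 'top'] [ 0.4845 -0.3349] [-0.9051  2.1545 -0.435  -0.6779 -5.285   7.5858]
```

Call:
servo_tool:
  increments:
    - [-0.05,0,2,0,0,0,-1]
    - [0,0,2,0,0,0,-1]
    - [0,0,1.5,0,0,0,-1]
    - [0,0,1.2,0,0,0,-1]
    - [0,0,0,0,0,0,-1]

```text
clock: 13.85
position: [0.4835, -0.3352, 0.0345]
ee_rot: [-0.001, 0.074, 0.997, 0.0]
contact_force: [-0.1, -0.3, 0.8]
width: 0.0856
gripper_force: 0.0
```

Call:
servo_tool:
  increments:
    - [0,0,0,0,0,0,-0.6]
    - [0,0,0,0,0,0,-0.4]
    - [0,0,0,0,0,0,0]
    - [0,0,0,0,0,0,0]
    - [0,0,0,0,0,0,0]
  squeeze: 25

```text
clock: 14.35
position: [0.4846, -0.3362, 0.0366]
ee_rot: [0.001, 0.074, 0.997, -0.001]
contact_force: [-0.4, 0.6, 6.2]
width: 0.0563
gripper_force: 26.5
```

```bash
python3 - <<'E'
from h import *
s=manip.get_state();print(s)
E
python3 cup.py 11
```

```text
{'clock': 14.35, 'qpos': array([-7.24550859e-01,  4.39742221e-01,  1.72023488e+00,  1.76367169e-04,
        9.78903111e-01, -2.14700931e+00]), 'qd': array([ 0.00096199,  0.00060341, -0.00097733,  0.00049042, -0.0005185 ,
       -0.00084148]), 'effort': array([-1.52414502e-01, -4.26923454e+01, -1.81808192e+01, -6.79473672e-02,
       -3.35877221e-01, -1.45506364e-02]), 'position': array([ 0.48456991, -0.33616055,  0.03657944]), 'ee_rot': array([ 1.12370301e-03,  7.41498516e-02,  9.97246186e-01, -7.62882997e-04]), 'contact_force': array([-0.420458  ,  0.58662959,  6.16779813]), 'moment': array([ 0.0979834 ,  0.09415976, -0.03545058]), 'gripper_force': 26.49320002296008, 'width': 0.056345680419293026}
14.35 [ 0.4846 -0.3362  0.0366] [ 0.0011  0.0741  0.9972 -0.0008] 0.056345680419293026
wrist [324 307] [  248   212   144   187 20799] [319.4913 309.0732]
side [359 179] [350 163  22  34 435] [361.708  183.3333]
top [447 286] [444 294   7   5  19] [447.3684 296.1053]
['wrist'] [ 0.4829 -0.3354] [ 0. -0.]
['side'] [ 0.4793 -0.3215] [-0. -0.]
['top'] [ 0.4632 -0.3355] [-0. -0.]
['wrist', 'side', 'top'] [ 0.4818 -0.3352] [ 0.0676 -1.8737 -0.4766 -3.2656 -0.1563 -7.4353]
```

The cup is gripped (56 mm, 26 N). Its centre in the tool frame is about (+1.6, 0, -6) mm. I'll lift it and tilt -30° about tool y.

Call:
servo_tool:
  increments:
    - [0,0,-1,0,0,0,0]
    - [0,0,-3,0,0,0,0]
    - [0,0,-4,0,0,0,0]
    - [0,0,-4,0,0,0,0]
    - [0,0,-4,0,0,0,0]
  squeeze: 30

```text
clock: 15.0
position: [0.4835, -0.3353, 0.1971]
ee_rot: [0.0, 0.074, 0.997, -0.0]
contact_force: [1.0, -0.9, -0.2]
width: 0.0556
gripper_force: 32.1
```

Call:
servo_tool:
  increments:
    - [0,0,-3,0,-6,0,0]
    - [0,0,-3,0,-6,0,0]
    - [0,0,-3,0,-6,0,0]
    - [0,0,-2,0,-6,0,0]
    - [0,0,0,0,-6,0,0]

```text
clock: 15.5
position: [0.4689, -0.3344, 0.3086]
ee_rot: [0.263, 0.071, 0.962, -0.023]
contact_force: [0.1, -0.2, -1.0]
width: 0.0555
gripper_force: 32.1
```

```bash
cat > go.py <<'E'
from h import *
import sys
np.set_printoptions(precision=4,suppress=True)
s=manip.get_state();print(s['clock'],s['position'],s['width'],s['gripper_force'],s['contact_force'])
B=np.array([.588,.0363,.234]);a=.5*U+.866*K;cu=np.array([.0016,0,-.0059])
yh=np.array([-U[1],U[0],0]);yh=-yh; z=-a/np.linalg.norm(a); Rt=R.from_matrix(np.c_[np.cross(yh,z),yh,z])
R0=q2R(s['ee_rot']);c=s['position']+R0.apply(cu); e=c-B
print('centre rel ball: along',e@a,'perp in plane',e@(-.866*U+.5*K),'y',e@yh,'rot err deg tool',np.degrees((R0.inv()*Rt).as_rotvec()))
mov(B+float(sys.argv[1])*a-Rt.apply(cu),Rt,int(sys.argv[2]))
E
python3 go.py .12 10
```

```text
15.5 [ 0.4689 -0.3344  0.3086] 0.055480355104363964 32.10655149829108 [ 0.1448 -0.2037 -0.9639]
centre rel ball: along 0.10173857402989044 perp in plane -0.018557537878153868 y -0.38425912621226577 rot err deg tool [-0.3316  0.5646  0.2617]
[-0.2   3.84 -0.2 ] [-0.03  0.06  0.03]
[-0.2   3.84 -0.2 ] [-0.03  0.06  0.03]
[-0.2   3.84 -0.2 ] [-0.03  0.06  0.03]
[-0.2   3.84 -0.2 ] [-0.03  0.06  0.03]
[-0.2   3.84 -0.19] [-0.03  0.06  0.03]
[-0.19  3.84 -0.19] [-0.03  0.06  0.03]
[-0.19  3.84 -0.19] [-0.03  0.06  0.03]
[-0.19  3.84 -0.19] [-0.03  0.06  0.03]
[-0.19  3.84 -0.19] [-0.03  0.06  0.03]
[-0.19  3.84 -0.18] [-0.03  0.06  0.03]
```

Call:
servo_tool:
  increments:
    - [-0.2,3.8,-0.5,0,0,0,0]
    - [-0.2,3.8,-0.5,0,0,0,0]
    - [-0.2,3.8,-0.5,0,0,0,0]
    - [-0.2,3.8,-0.3,0,0,0,0]
    - [-0.2,3.8,0,0,0,0,0]

```text
clock: 16.0
position: [0.4955, -0.144, 0.3249]
ee_rot: [0.259, 0.072, 0.963, -0.02]
contact_force: [0.8, -0.1, -0.6]
width: 0.0551
gripper_force: 32.1
```

Call:
servo_tool:
  increments:
    - [-0.2,3.8,0,0,0,0,0]
    - [-0.2,3.8,0,0,0,0,0]
    - [-0.2,3.8,0,0,0,0,0]
    - [-0.2,3.8,0,0,0,0,0]
    - [-0.2,3.8,0,-0.3,0.5,0.2,0]

```text
clock: 16.5
position: [0.5318, 0.0432, 0.3293]
ee_rot: [0.254, 0.073, 0.964, -0.016]
contact_force: [0.9, 0.2, -1.3]
width: 0.0559
gripper_force: 32.1
```

Call:
servo_tool:
  increments:
    - [0,0,0,0,0,0,0]
    - [0,0,0,0,0,0,0]
    - [0,0,0,0,0,0,0]
    - [0,0,0,0,0,0,0]
    - [0,0,0,0,0,0,0]

```text
clock: 17.0
position: [0.5326, 0.0399, 0.3288]
ee_rot: [0.254, 0.074, 0.964, -0.016]
contact_force: [0.1, -0.2, -0.3]
width: 0.0556
gripper_force: 32.2
```

```bash
python3 go.py .09 5
python3 - <<'E'
from h import *
im=[]
for c in ['side','top','wrist']:
    snap(c,c+'12'); 
b=cv2.imread('pics/side12.png')[150:290,240:380];t=cv2.imread('pics/wrist12.png')[180:480,150:490]
cv2.imwrite('pics/j12.png',np.hstack([cv2.resize(b,(420,420),interpolation=2),cv2.resize(t,(380,335))[:,:].copy() if 0 else cv2.copyMakeBorder(cv2.resize(t,(380,335)),0,85,0,0,0)]))
E
```

```text
17.0 [0.5326 0.0399 0.3288] 0.05561545697000466 32.17704146867618 [ 0.1352 -0.239  -0.2834]
centre rel ball: along 0.11568311487332657 perp in plane -0.0020743720808402144 y -0.004732066410877276 rot err deg tool [ 0.2522 -0.5012 -0.2734]
[-0.05  0.09  0.51] [ 0.05 -0.1  -0.05]
[-0.05  0.09  0.51] [ 0.05 -0.1  -0.05]
[-0.04  0.09  0.51] [ 0.05 -0.1  -0.05]
[-0.04  0.09  0.51] [ 0.05 -0.1  -0.05]
[-0.04  0.09  0.51] [ 0.05 -0.1  -0.05]
```

View pics/j12.png

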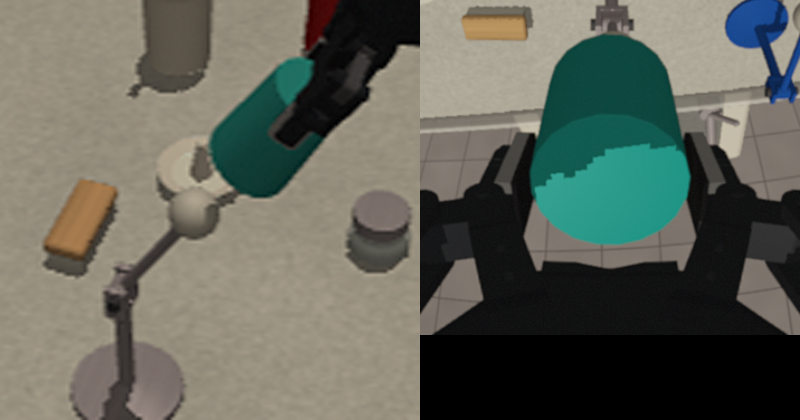

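The side crop shows the cup in line with the rod, its mouth just past the ball at (193,213) and its axis along the arm. The wrist crop shows the cup squarely between the pads with the hinge ahead of it. I'll check the cup's pose in the hand from its wrist silhouette.

Run:
```python
from h import *
from scipy.optimize import minimize
np.set_printoptions(precision=4,suppress=True)
s=manip.get_state();Rm=q2R(s['ee_rot']);p=s['position'];cal=optics.get_calibration('wrist')
im=cv2.imread('pics/wrist12.png').astype(int)
m=((im[...,1]-im[...,2]>25)&(im[...,0]-im[...,2]>20)).astype(np.uint8)
n,l,st,ce=cv2.connectedComponentsWithStats(m);k=1+st[1:,4].argmax();m=(l==k).astype(np.uint8);print(st[k],ce[k])
a=np.linspace(0,2*np.pi,60,endpoint=False)
C=np.vstack([np.c_[r*np.cos(a),r*np.sin(a),np.full(60,z)] for r,z in ((.032,-.0425),(.027,.0425))])
F=R.from_matrix(np.diag([1,-1,-1.]))
def cost(v):
    q=F.apply(C); q=R.from_rotvec(np.radians([v[3],v[4],0])).apply(q)+np.array(v[:3])/1000
    P=np.array([proj('wrist',x,cal) for x in p+Rm.apply(q)]);h=cv2.convexHull((P*16).round().astype(np.int32))
    M=np.zeros_like(m);cv2.fillConvexPoly(M,h,1,shift=4);return (M!=m).sum()
v0=[1.6,0,-5.9,0,0];print(cost(v0))
r=minimize(cost,v0,method='Nelder-Mead',options=dict(initial_simplex=np.vstack([v0]+[np.array(v0)+d for d in np.diag([3,3,5,3,4.])])));print(r.x,r.fun)
```

```text
[  248   211   145   188 20910] [319.5346 309.5451]
850
[-0.1174  0.6242 -3.3407 -0.0786 -0.229 ] 215.0
```

```bash
sed -i 's/cu=np.array(\[.*\]);*$/cu=np.array([.0006,.0004,-.0045])/' go.py; grep -n cu= go.py; python3 go.py .08 5
```

```text
5:B=np.array([.588,.0363,.234]);a=.5*U+.866*K;cu=np.array([.0006,.0004,-.0045])
17.15 [0.5327 0.0404 0.3288] 0.055446357207096696 32.17703014786821 [-0.4675 -0.4911 -1.2093]
centre rel ball: along 0.11424052741806782 perp in plane -0.0010286530173895386 y -0.003799715938221026 rot err deg tool [ 0.2819 -0.4993 -0.2375]
[-0.03  0.07  0.68] [ 0.06 -0.1  -0.05]
[-0.03  0.07  0.68] [ 0.06 -0.1  -0.05]
[-0.02  0.07  0.68] [ 0.06 -0.1  -0.05]
[-0.02  0.07  0.68] [ 0.06 -0.1  -0.05]
[-0.02  0.07  0.68] [ 0.06 -0.1  -0.05]
```

Call:
servo_tool:
  increments:
    - [-0.1,0.3,0.5,0.3,-0.5,-0.2,0]
    - [0,0,0.7,0,0,0,0]
    - [0,0,0.8,0,0,0,0]
    - [0,0,0.7,0,0,0,0]
    - [0,0,0,0,0,0,0]

```text
clock: 17.65
position: [0.5471, 0.0422, 0.3039]
ee_rot: [0.257, 0.072, 0.964, -0.019]
contact_force: [0.2, 0.5, -0.7]
width: 0.0555
gripper_force: 32.2
```

Call:
servo_tool:
  increments:
    - [0,0,0,0,0,0,0]
    - [0,0,0,0,0,0,0]
    - [0,0,0,0,0,0,0]
    - [0,0,0,0,0,0,0]
    - [0,0,0,0,0,0,0]

```text
clock: 18.15
position: [0.5474, 0.0422, 0.3062]
ee_rot: [0.258, 0.072, 0.963, -0.019]
contact_force: [-0.6, -0.3, -0.8]
width: 0.0554
gripper_force: 32.2
```

```bash
python3 go.py .01 10
```

```text
18.15 [0.5474 0.0422 0.3062] 0.055377516169067484 32.183625544421375 [-0.601  -0.2575 -0.7621]
centre rel ball: along 0.08754031642392594 perp in plane 5.460472307018682e-06 y 0.00023197271324625334 rot err deg tool [0.0384 0.0327 0.0426]
[ 0.   -0.    0.78] [0. 0. 0.]
[ 0.   -0.    0.78] [0. 0. 0.]
[ 0.   -0.    0.78] [0. 0. 0.]
[ 0.   -0.    0.78] [0. 0. 0.]
[ 0.   -0.    0.78] [0. 0. 0.]
[ 0.   -0.    0.78] [0. 0. 0.]
[ 0.   -0.    0.78] [0. 0. 0.]
[ 0.   -0.    0.78] [0. 0. 0.]
[ 0.   -0.    0.78] [0. 0. 0.]
[ 0.   -0.    0.78] [0. 0. 0.]
```

Aligned, with under 1 mm of lateral error. Insert.

Call:
servo_tool:
  increments:
    - [0,0,0.8,0,0,0,0]
    - [0,0,0.8,0,0,0,0]
    - [0,0,0.8,0,0,0,0]
    - [0,0,0.8,0,0,0,0]
    - [0,0,0.8,0,0,0,0]

```text
clock: 18.65
position: [0.5674, 0.0392, 0.2702]
ee_rot: [0.258, 0.072, 0.963, -0.019]
contact_force: [0.2, 0.0, -1.0]
width: 0.0556
gripper_force: 32.2
```

Call:
servo_tool:
  increments:
    - [0,0,0.6,0,0,0,0]
    - [0,0,0.6,0,0,0,0]
    - [0,0,0.6,0,0,0,0]
    - [0,0,0.6,0,0,0,0]
    - [0,0,0,0,0,0,0]

```text
clock: 19.15
position: [0.5789, 0.0374, 0.2494]
ee_rot: [0.257, 0.072, 0.963, -0.019]
contact_force: [-0.3, 0.1, -1.6]
width: 0.0559
gripper_force: 32.2
```

```bash
python3 go.py -.0195 10
python3 - <<'E'
from h import *
for c in ['side','top']:
  cal=optics.get_calibration(c); snap(c,c+'13')
  print(c,[(d['at'],round(d['p'],2)) for d in finder.tip_of('hinge',c)], [ (d['at'],round(d['p'],2)) for d in finder.tip_of('cup_center',c)])
E
```

```text
19.15 [0.5789 0.0374 0.2494] 0.05586571846324485 32.17731586948503 [-0.2753  0.0728 -1.5947]
centre rel ball: along 0.022407385017836828 perp in plane -0.0008328751006089607 y 0.00016968425411644043 rot err deg tool [ 0.0187 -0.0909  0.0496]
[-0.01 -0.    0.42] [ 0.   -0.01  0.  ]
[-0.01 -0.    0.42] [ 0.   -0.01  0.  ]
[-0.01 -0.    0.42] [ 0.   -0.01  0.  ]
[-0.01 -0.    0.42] [ 0.   -0.01  0.  ]
[-0.01 -0.    0.42] [ 0.   -0.01  0.  ]
[-0.01 -0.    0.42] [ 0.   -0.01  0.  ]
[-0.01 -0.    0.42] [ 0.   -0.01  0.  ]
[-0.01 -0.    0.42] [ 0.   -0.01  0.  ]
[-0.01 -0.    0.42] [ 0.   -0.01  0.  ]
[-0.01 -0.    0.42] [ 0.   -0.01  0.  ]
side [([202.3, 307.3], 0.83), ([282.8, 247.4], 0.69)] [([309.2, 215.6], 0.91), ([396.1, 196.8], 0.84), ([352.9, 149.7], 0.46)]
top [([300.4, 218.8], 0.73)] [([292.0, 242.7], 0.84), ([422.3, 329.5], 0.76), ([492.6, 273.8], 0.59)]
```

Call:
servo_tool:
  increments:
    - [0,0,0.6,0,0,0,0]
    - [0,0,0.6,0,0,0,0]
    - [0,0,0.6,0,0,0,0]
    - [0,0,0.6,0,0,0,0]
    - [0,0,0.6,0,0,0,0]

```text
clock: 19.95
position: [0.5941, 0.0352, 0.2237]
ee_rot: [0.258, 0.072, 0.963, -0.019]
contact_force: [0.4, -0.0, 0.3]
width: 0.0556
gripper_force: 32.2
```

Call:
servo_tool:
  increments:
    - [0,0,0.2,0,0,0,0]
    - [0,0,0.1,0,0,0,0]
    - [0,0,0.1,0,0,0,0]
    - [0,0,0.1,0,0,0,0]
    - [0,0,0.1,0,0,0,0]

```text
clock: 20.45
position: [0.597, 0.0349, 0.2195]
ee_rot: [0.258, 0.072, 0.963, -0.019]
contact_force: [-0.7, 0.9, -0.7]
width: 0.0559
gripper_force: 32.2
```

```bash
python3 go.py -.0195 5
```

```text
20.45 [0.597  0.0349 0.2195] 0.05590630229355593 32.1830733132083 [-0.6575  0.9361 -0.6908]
centre rel ball: along -0.012571747251276924 perp in plane 4.4944128070535834e-05 y 0.0003071042608189889 rot err deg tool [0.0366 0.0305 0.0469]
[ 0.   -0.01  0.14] [0.01 0.01 0.01]
[ 0.   -0.01  0.14] [0.01 0.01 0.01]
[ 0.   -0.01  0.14] [0.01 0.01 0.01]
[ 0.   -0.01  0.14] [0.01 0.01 0.01]
[ 0.   -0.01  0.14] [0.01 0.01 0.01]
```

Call:
servo_tool:
  increments:
    - [0,0,0.1,0,0,0,0]
    - [0,0,0.1,0,0,0,0]
    - [0,0,0.1,0,0,0,0]
    - [0,0,0.1,0,0,0,0]
    - [0,0,0,0,0,0,0]

```text
clock: 20.95
position: [0.5988, 0.0345, 0.2156]
ee_rot: [0.258, 0.072, 0.963, -0.019]
contact_force: [0.3, -0.8, -0.5]
width: 0.0557
gripper_force: 32.2
```

Call:
servo_tool:
  increments:
    - [0,0,0.08,0,0,0,0]
    - [0,0,0.07,0,0,0,0]
    - [0,0,0.05,0,0,0,0]
    - [0,0,0,0,0,0,0]
    - [0,0,0,0,0,0,0]

```text
clock: 21.45
position: [0.5999, 0.0344, 0.2141]
ee_rot: [0.258, 0.072, 0.963, -0.019]
contact_force: [-0.2, 0.4, -0.7]
width: 0.056
gripper_force: 32.2
```

```bash
python3 go.py -.0195 5
```

```text
21.45 [0.5999 0.0344 0.2141] 0.05597666253841643 32.18312029202934 [-0.221   0.3786 -0.6731]
centre rel ball: along -0.018714417863976616 perp in plane -0.0001428054171048205 y 0.00026451397247556077 rot err deg tool [0.0313 0.0028 0.0482]
[-0.   -0.01  0.02] [0.01 0.   0.01]
[-0.   -0.01  0.02] [0.01 0.   0.01]
[-0.   -0.01  0.02] [0.01 0.   0.01]
[-0.   -0.01  0.02] [0.01 0.   0.01]
[-0.   -0.01  0.02] [0.01 0.   0.01]
```

Not in contact yet. Continue in small steps, checking the force after each.

Call:
servo_tool:
  increments:
    - [0,0,0.08,0,0,0,0]
    - [0,0,0.06,0,0,0,0]
    - [0,0,0.06,0,0,0,0]
    - [0,0,0,0,0,0,0]
    - [0,0,0,0,0,0,0]

```text
clock: 21.95
position: [0.6008, 0.0342, 0.2123]
ee_rot: [0.258, 0.072, 0.963, -0.019]
contact_force: [0.4, -0.6, -0.9]
width: 0.0558
gripper_force: 32.2
```

Call:
servo_tool:
  increments:
    - [0,0,0.08,0,0,0,0]
    - [0,0,0.06,0,0,0,0]
    - [0,0,0.06,0,0,0,0]
    - [0,0,0,0,0,0,0]
    - [0,0,0,0,0,0,0]

```text
clock: 22.45
position: [0.6017, 0.0341, 0.211]
ee_rot: [0.258, 0.072, 0.963, -0.019]
contact_force: [-2.6, 0.6, 3.3]
width: 0.0559
gripper_force: 32.6
```

Contact: about 5 N straight along the arm, with under 1 mm of lateral error. The ball is on the closed end. Release.

Call:
servo_tool:
  increments:
    - [0,0,0,0,0,0,-0.35]
    - [0,0,0,0,0,0,-0.5]
    - [0,0,0,0,0,0,-0.8]
    - [0,0,0,0,0,0,-1]
    - [0,0,0,0,0,0,-1]

```text
clock: 22.95
position: [0.6019, 0.0341, 0.2106]
ee_rot: [0.258, 0.072, 0.963, -0.019]
contact_force: [0.1, 0.3, 0.8]
width: 0.0854
gripper_force: 0.0
```

Call:
servo_tool:
  increments:
    - [0,0,0,0,0,0,-1]
    - [0,0,0,0,0,0,-1]
    - [0,0,-0.5,0,0,0,-1]
    - [0,0,-1,0,0,0,-1]
    - [0,0,-1.5,0,0,0,-1]

```text
clock: 23.45
position: [0.5864, 0.0363, 0.2367]
ee_rot: [0.258, 0.072, 0.963, -0.019]
contact_force: [0.6, -0.3, -0.4]
width: 0.0854
gripper_force: 0.0
```

Call:
servo_tool:
  increments:
    - [0,0,-2,0,0,0,-1]
    - [0,0,-3,0,0,0,-1]
    - [0,0,-3,0,0,0,-1]
    - [0,0,-3,0,0,0,-1]
    - [0,0,-3,0,0,0,-1]

```text
clock: 23.95
position: [0.5166, 0.0468, 0.36]
ee_rot: [0.259, 0.072, 0.963, -0.019]
contact_force: [0.4, 0.5, 0.5]
width: 0.0855
gripper_force: 0.0
```

Call:
servo_tool:
  increments:
    - [3,0,0,0,0,0,-1]
    - [3,0,0,0,0,0,-1]
    - [3,0,0,0,0,0,-1]
    - [0,0,0,0,0,0,-1]
    - [0,0,0,0,0,0,-1]

```text
clock: 24.45
position: [0.4406, 0.0584, 0.3141]
ee_rot: [0.259, 0.071, 0.963, -0.019]
contact_force: [0.2, -0.1, 0.4]
width: 0.085
gripper_force: 0.0
```

Run:
```python
from h import *
np.set_printoptions(precision=4,suppress=True)
s=manip.get_state();print(s['clock'],s['position'],s['contact_force'])
M={}
a0=np.linspace(0,2*np.pi,60,endpoint=False)
C=np.vstack([np.c_[r*np.cos(a0),r*np.sin(a0),np.full(60,z)] for r,z in ((.032,-.0425),(.027,.0425))])
yh=np.array([U[1],-U[0],0])
for c in ['side','wrist','top']:
    cal=optics.get_calibration(c);im=snap(c,c+'14').astype(int)
    m=((im[...,1]-im[...,0]>25)&(im[...,2]-im[...,0]>20)).astype(np.uint8)
    n,l,st,ce=cv2.connectedComponentsWithStats(m);k=1+st[1:,4].argmax();print(c,st[k],ce[k]);M[c]=((l==k).astype(np.uint8),cal)
# fit arm angle th, cup tilt phi, along from each view
from scipy.optimize import minimize
def cost(v,cs):
    th,ph,d=np.radians(v[0]),np.radians(v[1]),v[2]/1000; B=H+.12*(np.cos(th)*U+np.sin(th)*K)
    ax=np.cos(ph)*U+np.sin(ph)*K; cen=B-d*ax; Rc=np.c_[np.cross(yh,ax),yh,ax]; P3=cen+C@Rc.T; e=0
    for c in cs:
        m,cal=M[c];P=np.array([proj(c,x,cal) for x in P3]);T=np.zeros_like(m)
        cv2.fillConvexPoly(T,cv2.convexHull((P*16).round().astype(np.int32)),1,shift=4); e+=(T!=m).sum()/max(m.sum(),1)
    return e
for cs in (['side','wrist'],['side','wrist','top']):
  for v0 in ([60,75,19.5],[57,65,19.5],[57,60,25]):
    r=minimize(cost,v0,args=(cs,),method='Nelder-Mead',options=dict(initial_simplex=np.vstack([v0]+[np.array(v0)+d for d in np.diag([5,8,5.])])));print(cs,r.x,r.fun)
```

```text
24.45 [0.4406 0.0584 0.3141] [ 0.1895 -0.1277  0.4051]
side [ 287  206   34   44 1018] [304.1081 227.8929]
wrist [ 289  241   61  101 5340] [318.5579 292.0852]
top [281 224  31  32 725] [296.3407 239.509 ]
['side', 'wrist'] [57.1995 73.4901 20.1521] 0.19029086922290162
['side', 'wrist'] [57.2139 71.956  19.0393] 0.1790155478539841
['side', 'wrist'] [57.2746 72.0001 18.9366] 0.18004716599339235
['side', 'wrist', 'top'] [57.8785 78.437  20.6057] 0.34598689937828375
['side', 'wrist', 'top'] [57.8687 78.5848 20.3924] 0.35293926677419774
['side', 'wrist', 'top'] [57.8683 78.1434 20.6779] 0.34399435500015607
```

Run:
```python
from h import *
cal=optics.get_calibration('side')
ims=[cv2.GaussianBlur(cv2.cvtColor(cv2.imread(f'pics/{n}.png'),cv2.COLOR_BGR2GRAY),(0,0),.7).astype(np.float32) for n in ('side8','side13','side14')]
hh=proj('side',H,cal)
# synth check: rotate image 8 rod profile along model for various theta
def prof(im,th,offs):
    out=[]
    for d in np.arange(.022,.050,.002):
        p=proj('side',H+d*(np.cos(th)*U+np.sin(th)*K),cal);q=proj('side',H+d*(np.cos(th+.01)*U+np.sin(th+.01)*K),cal);n=(q-p)/np.linalg.norm(q-p)
        P=(p[None]+offs[:,None]*n).astype(np.float32); out.append(cv2.remap(im,P[None,:,0],P[None,:,1],cv2.INTER_CUBIC)[0])
    return np.array(out)
offs=np.arange(-4,4.01,.25)
t=np.radians(60);ref=prof(ims[0],t,offs)
for k in (0,1,2):
    e=[]
    T=np.arange(45,75,.5)
    for th in T: e.append(np.abs(prof(ims[k],np.radians(th),offs)-ref).mean())
    i=int(np.argmin(e));print(k,T[i],[round(float(x),2) for x in e[max(0,i-4):i+5]])
print(np.round(ref[::4,::3]).astype(int)); print(np.round(prof(ims[2],t,offs)[::4,::3]).astype(int))
```

```text
0 60.0 [10.88, 8.24, 5.52, 2.78, 0.0, 2.8, 5.61, 8.41, 11.23]
1 60.0 [11.35, 8.69, 5.98, 3.35, 1.69, 3.28, 5.93, 8.67, 11.46]
2 60.5 [29.94, 28.5, 27.12, 26.23, 26.18, 26.63, 27.35, 28.24, 29.37]
[[146 144 130  99  70  54  55  58  65  71  73]
 [147 146 135 112  76  56  53  60  71  89 107]
 [145 145 137 105  75  54  53  60  80 106 130]
 [146 145 134 104  69  55  53  61  78 112 132]]
[[148 145 133 102  71  55  55  59  66  72  74]
 [ 64  82  90  86  69  56  55  62  72  90 108]
 [ 43  42  43  44  44  47  50  57  79 106 132]
 [ 44  44  44  44  44  44  44  49  63  96 122]]
```

The rod profile near the hinge is unchanged since before the cup went on, so the arm is still at 60°. The cup is home at about 19–20 mm and has sagged as expected. Handing in.

```bash
python3 -c "
from rig import manip
print(manip.sign_off())"
```

```text
the job is handed in; nothing more can be done
None
```

The draining arm stands at 60° (camera fit, good to about 1°) and stayed there after release; the turquoise cup hangs fully home on the ball, the robot is clear of everything, and the job was handed in just after the 24 s mark, with the arm kept clear of the other items (not re-checked in a final picture).

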